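Shut the specimen drawer and hold up the ammonite carrier

TASK

In the fossil lab, first push the open drawer of the white bench-top cabinet fully home, past its click, so that it stays seated. Then take the wooden carrier in which the ammonite (the coiled, disc-shaped fossil) lies by its carrying bar, lift it at least 10 cm clear of the bench without tipping it, and present it for a colleague: finish holding it there in the air, level and still, carried by the gripper alone, with the ammonite still lying in it. Leave the other carrier and everything else on the bench where they are.

Things in the scene. Friction and masses are not known exactly. Their poses are not given: they have to be found in the camera images.
- drawer (a joint): opening of the cabinet's top drawer in m: 0 = fully home, 0.16 = fully out. It starts 0.06 to 0.12 open, slides straight with about 1 N of friction. A sprung detent resists at 13 to 6 mm open (about 4 N in all, more when pushed fast); below 5 mm it pulls the drawer home against a hard stop and holds it; let go of before that, it springs back out to 13 to 17 mm.
- drawer_front (a point): centre of the flat white front face of the open top drawer (256 wide, 68 mm high), 121 mm above the bench, 29 mm below the cabinet's top. x points into the cabinet, the way it closes; y along the width; z up. Two knobs stand 20 mm out, 80 mm either side along y and 15 mm lower; a thin 60 x 22 mm card holder 18 mm lower. Free to push on here.
- cabinet: white metal two-drawer cabinet, fixed to the bench, 300 deep (x) x 260 wide (y) x 150 mm high; the lower drawer is shut and does not move. Origin on the bench under the middle of its front, where the top drawer's face stands when home; x points from front to back, z up.
- carrier_bar (a point): centre of the carrying bar of the carrier to be lifted (the one with the ammonite, left or right of the cabinet): a straight flat-sided wooden bar 154 long (x), 14 wide (y), 20 mm tall (z), fixed over the carrier's middle; this point is 85 mm above the carrier's underside. Free under the bar down to 35 mm above the underside. Carrier 0.25 to 0.45 kg, loose, standing on the bench.
- carrier: the carrier to be lifted: open plywood tote, 170 long (x) x 110 wide (y) x 95 mm high; padded floor 12 mm above its underside, 20 mm high rims on the long sides, an upright board at each short end (98 mm wide to 36 mm height, 26 mm above), the bar between their tops. Origin: centre of its underside; z up.
- ammonite_mid (a point): middle of the ammonite, a brown stone disc with a coiled ridge, about 66 mm across and 23 mm thick, 0.17 kg, lying flat and loose on the floor of its carrier, within 20 mm of the middle. The point is 10 mm above its underside. z up as it lies.
- carrier2_bar (a point): the other carrier, with the bone in it, to be left alone: same make and measures as the one to be lifted; this point is the centre of its bar, 85 mm above the bench.
- jar: small amber glass jar with white lid, 44 mm across, 65 mm high, standing; origin at its underside. To be left alone.
- brush: brush about 160 mm long lying flat on the bench, along its x; origin at its middle, on the bench. To be left alone.
- tray: open cardboard tray 100 x 140 x 35 mm; origin at the centre of its underside. To be left alone.
- bowl: white plastic bowl, 90 mm across, 45 mm high; origin at the centre of its underside. To be left alone.
Not all that is in view belongs to the job. What is shaped like the carrier but green or orange is not meant. What is meant by the part that bears ammonite_mid is not blue, and is the smaller of those in its own colour.

How it is judged (in metres and radians):
On the way, in this order (a step that is already met when the one before it is completed fails the run):
1. the drawer is pushed fully home (within 4 mm) while the ammonite's carrier still stands on the bench (value of joint drawer below 0.004 m and height (world z) of carrier_bar below 0.095 m), for 0.3 s.
2. the carrier is lifted clear of the bench in the gripper (height (world z) of carrier_bar above 0.115 m and contact force between carrier and the fingers above 1 N), for 0.2 s.
At the end, for the whole second after the job is handed in: Drawer home within 4 mm; gripper holding the ammonite's carrier, underside 100 mm or more above the bench, tilt under 0.14 rad, still (0.03 m/s, 0.15 rad/s), not on the cabinet or other carrier; ammonite on its floor, fingers off it; all else within 40 mm of its start (value of joint drawer below 0.004 m and height (world z) of carrier_bar above 0.185 m and contact force between carrier and the fingers above 1 N and angle between carrier_bar's own z axis and vertical below 0.14 rad and linear speed of carrier below 0.03 m/s and angular speed of carrier below 0.15 rad/s and contact force between carrier and cabinet below 0.2 N and contact force between carrier and carrier2 below 0.2 N and contact force between ammonite and the fingers below 0.1 N and z of ammonite_mid in the frame of carrier_bar between -0.075 and -0.055 m and distance between ammonite_mid and carrier_bar below 0.085 m and distance of each of jar, brush, tray, bowl, carrier2_bar from where it was at the start of the episode below 0.04 m); the arm keeps its last pose, push and grip.
It fails at once if the ammonite's carrier is tipped more than 0.35 rad (20 degrees) (angle between carrier_bar's own z axis and vertical above 0.35 rad).
It fails at once if the other carrier is moved by more than 40 mm (distance of carrier2_bar from where it was at the start of the episode above 0.04 m).
It fails at once if another thing on the bench is moved by more than 40 mm (distance of any of jar, brush, tray, bowl from where it was at the start of the episode above 0.04 m).
It also fails if it takes over 48 s, if anything falls off the work surface, if the arm or the gripper's body presses on something with over 40 N, if the wrist force passes 120 N, or if a joint passes its speed limit or range.

ROBOT

A 6-joint arm with a two-finger parallel gripper is mounted at the origin on the work surface. World frame = base frame: x ahead of the robot, y to its left, z up, the work surface at z = 0. Lengths are in mm, angles in rad, forces in N, time in s.
With the tool pointing down it reaches from about 275 to 1000 mm from the base axis. Payload 8.4 kg.
Tool frame: the origin (TCP) lies midway between the tips of the shut fingers; the grasp point (between the pads) lies 19 mm behind it; z points along the fingers, y is the line along which they close (so a half turn about z gives the same grasp; the last joint's range is limited). The gripper opens to 85 mm and grips with 20 to 120 N. Pads are 22 mm wide; open, the fingers measure 114 mm over their backs; the gripper's body (76 mm by 85 mm) begins 54 mm behind the grasp point. The pads swing forward as they close: fully open they stand 13 mm farther back than shut.
Start: joints at [-1.262, 0.353, 1.633, -0, 1.155, -0.002], TCP at [191.136, -595.059, 231.281] pointing down, gripper open.
Joint ranges: [-2.63, 2.63], [-0.92, 2.1], [0.06, 2.66], [-1.3, 4.44], [0, 2.69], [-3.02, 3.02]. Speed limits (rad/s): [2.22, 2.22, 2.79, 3.14, 3.14, 3.14].

INTERFACE

Orientations are given as [roll, pitch, yaw] about the fixed x, y, z axes, in that order (R = Rz(yaw) Ry(pitch) Rx(roll)).
In Python, from rig import telemetry, optics, r gives the robot as it stands.
- The arm moves only by the tool play_rows, never from a script. Its arguments are lists of equal length, an entry for each row: "dp": the shift along the tool's x, y, z in units of 40 mm (1.0 is 40 mm), a list of three; "rot": the turn, a rotation vector about the tool's x, y, z in units of 6 degrees (1.0 is 6 degrees), a list of three. In form: {"dp": [[tx, ty, tz], ...], "rot": [[ax, ay, az], ...]}. A call has 1 to 5 rows; each row is the pose to reach, as a shift and turn from the pose commanded when the call began, along the tool's axes at that moment; what a row does not reach only later rows make up. A row lasts 1/12 s, in which the tool goes at most 41.7 mm and 7.16 degrees, less where a joint would pass 70% of its speed; a pose out of reach is approached as far as the arm can. A call with a gripper value outside its range is refused whole. "fingers" is the opening, from 0 (shut) to 1 (fully open), set as the call begins (left out, the last holds). The fingers move at their own pace and stop on an object; "grip_force" is the grip in N (left out, the last holds). Time passes only in rows, so rows that repeat a pose let the fingers close. It gives the time, the measured TCP pose, the force, the opening and the grip force at its end, in the units of the state.
- telemetry.sense(): the state, without advancing time (a new reading comes with each control period).
- optics.grab_frame(name): name is "scene" or "top" or "wrist"; returns a dict with "color" (480x640x3 uint8, red, green, blue), "mtx" (3x3 intrinsics, pixels), "D" ([k1, k2, p1, p2, k3] as OpenCV has them; the pictures are not rectified), "R" (3x3) and "t" (3): a world point X has camera coordinates R X + t; the wrist camera has in their place "mount" (4x4, takes a point from camera to tool coordinates, whose origin is the TCP and whose axes are the flange's). Camera axes: x right, y down, z forward; pixel columns grow to the right and rows downward; lengths in mm; the calibration is good to about 2 mm. A picture is of the moment at which its call begins: read the wrist's pose just before it. There is no depth.
- r.sign_off(): hands the job in; it is judged then, once.
The state is a dict: "clock": time; "qpos": joint angles; "qvel": joint speeds; "joint_efforts": joint torques, N m; "eef_pos": TCP position; "tcp_rot": TCP orientation; "contact_force": force on the tool from outside, world axes, zero at the start; "wrist_torque": the same for the moment, N m; "opening": opening from 0.0 (shut) to 1.0 (fully open); "grasp_force": force on a finger pad.
Only numpy, scipy, OpenCV 4.12 (cv2) and the standard library are available. Lean on these libraries where they do the work, as an engineer would, in place of code of your own. Each camera call takes 0.05 s, during which the arm holds its last target. There are 200 camera calls.

## Working session

There is one attempt and no reset: what is moved stays moved. The work goes in short steps, Python scripts to look and compute and a tool call to move; the robot and the scene stay as the last step left them, time stands still between calls to the robot, and variables do not carry over. Pictures are saved under pics/ and viewed, at most 10 in all, crops included, and the job is handed in when it is done.

Besides the shell and the picture viewer there is one more tool, called after ">>>" as name(argument=value, ...), one argument or row to a line, values as JSON. play_rows: Moves the arm, as the interface text tells. Its arguments: {"type":"object","properties":{"dp":{"type":"array"},"rot":{"type":"array"},"fingers":{"type":"number"},"grip_force":{"type":"number"}},"required":["dp","rot"]}

```bash
mkdir -p pics; cat > h.py <<'E'
import numpy as np, cv2, json, pickle
from scipy.spatial.transform import Rotation as Ro
from rig import telemetry, optics, r
def snap(n,f):
    s=telemetry.sense(); d=optics.grab_frame(n); d['eef']=s['eef_pos']; d['rot']=s['tcp_rot']
    pickle.dump(d,open(f'pics/{f}.pkl','wb')); cv2.imwrite(f'pics/{f}.png',d['color'][:,:,::-1]); return d
def load(f): return pickle.load(open(f'pics/{f}.pkl','rb'))
def RT(d):
    if 'mount' in d:
        T=np.eye(4); T[:3,:3]=Ro.from_euler('xyz',d['rot']).as_matrix(); T[:3,3]=d['eef']
        W=np.linalg.inv(T@np.array(d['mount'])); return W[:3,:3],W[:3,3]
    return np.array(d['R']),np.array(d['t']).ravel()
def onz(d,px,z):
    R,t=RT(d); p=cv2.undistortPoints(np.array(px,float).reshape(-1,1,2),np.array(d['mtx']),np.array(d['D'])).reshape(-1,2)
    c=-R.T@t; v=np.c_[p,np.ones(len(p))]@R
    return c+v*((z-c[2])/v[:,2])[:,None]
def proj(d,X):
    R,t=RT(d); return cv2.projectPoints(np.array(X,float).reshape(-1,3),cv2.Rodrigues(R)[0],t,np.array(d['mtx']),np.array(d['D']))[0].reshape(-1,2)
E
python3 - <<'E'
from h import *
print(telemetry.sense())
a=snap('scene','s0');snap('top','t0')
for n in('s0','t0'):
    d=load(n);R,t=RT(d);print(-R.T@t,R)
E
```

```text
{'clock': 0.0, 'qpos': array([-1.26239327e+00,  3.53619422e-01,  1.63413558e+00, -1.17498770e-05,
        1.15519737e+00, -2.37650443e-03]), 'qvel': array([-0.00221319, -0.00139261, -0.00162714,  0.00145876,  0.0007601 ,
       -0.00082468]), 'joint_efforts': array([-1.60514264e-03, -6.05252767e+01, -3.42063868e+01,  2.18961586e-04,
        9.38079553e-03,  1.05249040e-05]), 'eef_pos': array([ 190.99208852, -594.60434428,  230.57900198]), 'tcp_rot': array([-3.14023291e+00,  7.51180157e-06,  3.10784320e-01]), 'contact_force': array([-0.40232293, -0.44697547,  0.32378252]), 'wrist_torque': array([-0.01572108, -0.02483624, -0.04128209]), 'grasp_force': 0.0, 'opening': 0.9993087262369466}
[1480.74475061  259.5323552  1046.79536849] [[-0.35726603  0.93390295  0.01364777]
 [ 0.61606432  0.24660882 -0.74809681]
 [-0.70201549 -0.25886167 -0.66344924]]
[ 374.45878241  -85.76692669 1218.88217011] [[-0.00681078 -0.99982441  0.01745772]
 [-0.99211582  0.00457147 -0.12524097]
 [ 0.12513918 -0.01817307 -0.99197274]]
```

View pics/s0.png

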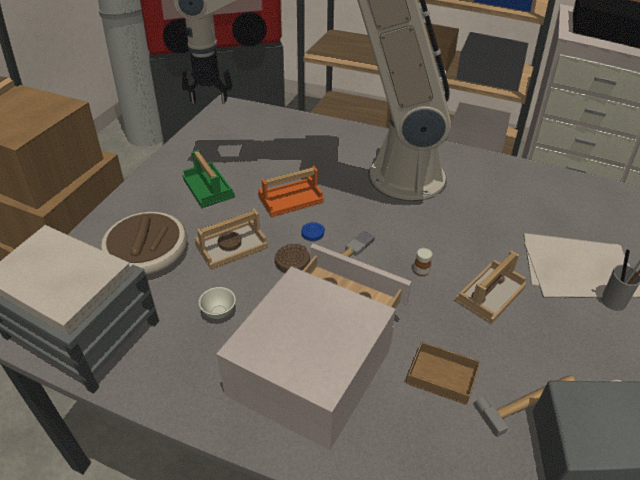

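View pics/t0.png

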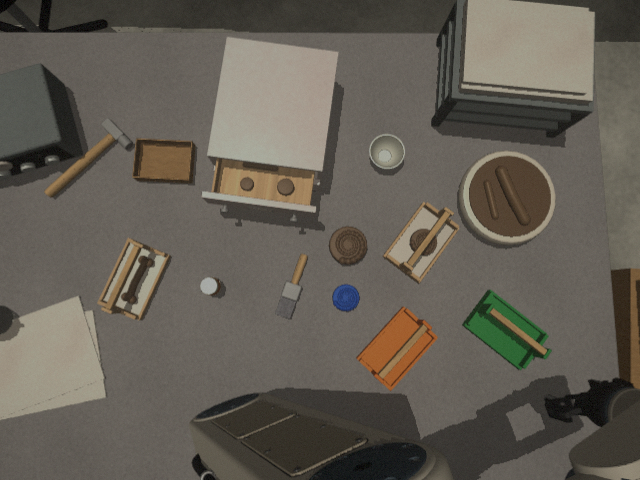

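The scene and top views show these candidates in the top view. For the ammonite: a brown disc in a carrier (423,241), a larger brown disc on the bench (348,244) and a blue disc (346,297). For the carrier: wood (422,241), wood with bone (135,278), orange (397,347) and green (506,329). I choose the wooden one at (422,241) and check it in a close crop.

```bash
python3 - <<'E'
from h import *
d=load('t0')['color'][:,:,::-1]
a=cv2.resize(d[150:250,190:340],(800,533),interpolation=cv2.INTER_CUBIC)
b=cv2.resize(d[190:290,370:480],(660,600),interpolation=cv2.INTER_CUBIC)
cv2.imwrite('pics/ca.png',a);cv2.imwrite('pics/cb.png',b)
E
```

```text
(no output)
```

View pics/ca.png

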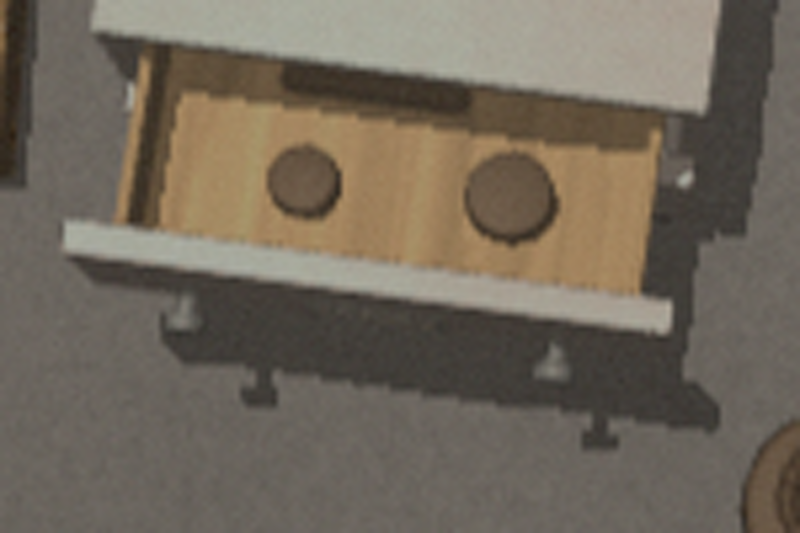

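View pics/cb.png

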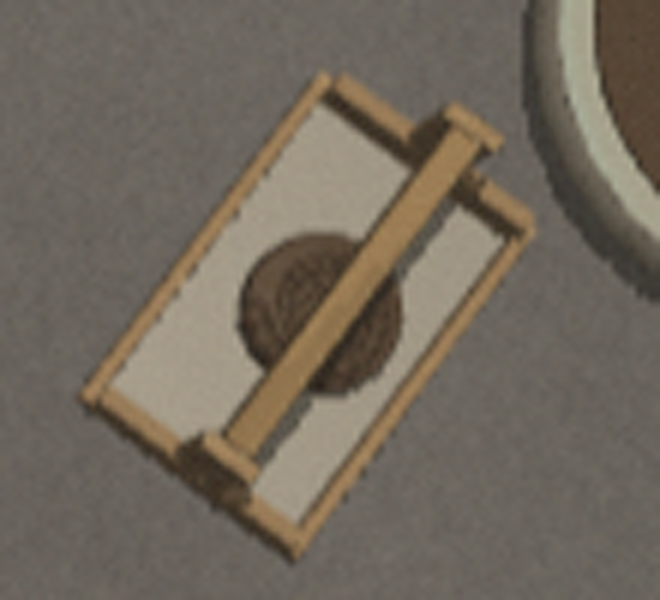

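```bash
python3 - <<'E'
from h import *
d=load('t0')
f=onz(d,[(201.6,197.2),(315.6,212.2)],155);print('front edge',f,np.linalg.norm(f[0]-f[1]),f.mean(0))
v=f[0]-f[1];print('closing yaw',np.arctan2(-v[0],v[1]))
c=np.array([[95,38],[715,112]])/5.333+[190,150]; c=onz(d,c,150);print('cab front',c,c.mean(0))
b=onz(d,np.array([[240,450],[465,135]])/6+[370,190],95);print('bar',b,np.linalg.norm(b[0]-b[1]),b.mean(0));v=b[1]-b[0];print('yaw',np.arctan2(v[1],v[0]))
# carrier outer corners rims z~20-36
q=onz(d,np.array([[325,75],[530,225],[90,398],[298,555]])/6+[370,190],28);print('carrier',q,q.mean(0))
print('disc',onz(d,[(423,242)],25), 'bowl',onz(d,[(387,151)],45),'bigammo',onz(d,[(348,244)],20),'round',onz(d,[(507,197)],30),'blue',onz(d,[(346,297)],20),'brush',onz(d,[(304,257),(285,317)],10),'orange',onz(d,[(433,318)],90),'green',onz(d,[(492,312),(547,354)],90))
E
```

```text
front edge [[ 598.07370672  144.66542791  155.        ]
 [ 563.69678787 -105.66337919  155.        ]] 252.67822266881302 [580.8852473   19.50102436 155.        ]
closing yaw -0.13647342647470168
cab front [[ 690.16543963  133.966665    150.        ]
 [ 657.82008431 -125.3071091   150.        ]] [673.99276197   4.32977795 150.        ]
bar [[ 450.47784082 -322.9357687    95.        ]
 [ 572.53377282 -414.5550638    95.        ]] 152.61633519939625 [ 511.50580682 -368.74541625   95.        ]
yaw -0.6439065495903332
carrier [[ 609.66754251 -377.08725977   28.        ]
 [ 546.76656883 -459.46485432   28.        ]
 [ 476.50224432 -276.54199248   28.        ]
 [ 412.40584714 -359.29665965   28.        ]] [ 511.3355507  -368.09769155   28.        ]
disc [[ 511.577216   -371.52005416   25.        ]] bowl [[ 736.00456105 -285.2022216    45.        ]] bigammo [[ 508.08965579 -187.33487212   20.        ]] round [[ 622.50474964 -583.78561301   30.        ]] blue [[ 378.75153442 -180.5282953    20.        ]] brush [[477.46047698 -78.98378129  10.        ]
 [331.56608175 -32.28226966  10.        ]] orange [[ 329.61220075 -372.89669604   90.        ]] green [[ 342.10974011 -509.0586555    90.        ]
 [ 246.88622083 -629.9510098    90.        ]]
```

The crop confirms a small brown ammonite in the plain wooden carrier, with its bar running from about (410,264) to (448,213). The drawer's top front edge runs from (202,197) to (316,212). Next I move to the drawer front with the fingers shut.

>>> play_rows(
  dp=[
    [0.7,-0.7,0],
    [1.4,-1.4,0],
    [2.1,-2.1,0],
    [2.8,-2.8,0],
    [3.5,-3.5,0],
  ],
  rot=[
    [0,0,0],
    [0,0,0],
    [0,0,0],
    [0,0,0],
    [0,0,0],
  ],
  fingers=0,
)

```text
clock: 0.52
eef_pos: [281.8, -417.1, 230.9]
tcp_rot: [-3.141, 0.0, 0.31]
contact_force: [1.5, -0.3, 0.8]
opening: 0.3
grasp_force: 0.0
```

>>> play_rows(
  dp=[
    [0.7,-0.7,0],
    [1.4,-1.4,0],
    [2.1,-2.1,0],
    [2.8,-2.8,0],
    [3.5,-3.5,0],
  ],
  rot=[
    [0,0,0],
    [0,0,0],
    [0,0,0],
    [0,0,0],
    [0,0,0],
  ],
)

```text
clock: 0.93
eef_pos: [372.3, -241.0, 231.2]
tcp_rot: [-3.142, 0.0, 0.31]
contact_force: [1.4, -0.0, -0.0]
opening: -0.005
grasp_force: 0.0
```

>>> play_rows(
  dp=[
    [0.7,-0.7,0],
    [1.4,-1.4,0],
    [2.1,-2.1,0],
    [2.8,-2.8,0],
    [3.5,-3.5,0],
  ],
  rot=[
    [0,0,0.84],
    [0,0,1.68],
    [0,0,2.52],
    [0,0,3.36],
    [0,0,4.2],
  ],
)

```text
clock: 1.35
eef_pos: [462.9, -64.7, 231.3]
tcp_rot: [3.142, -0.0, -0.133]
contact_force: [0.6, -1.2, -0.7]
opening: -0.001
grasp_force: 0.0
```

```bash
cat >> h.py <<'E'
def to(p,yaw):
    s=telemetry.sense(); R=Ro.from_euler('xyz',s['tcp_rot']); T=Ro.from_euler('xyz',[np.pi,0,yaw])
    print(round(s['clock'],2),np.round(s['eef_pos'],1),np.round(s['tcp_rot'],3),'F',np.round(s['contact_force'],1),'op',s['opening'],'gf',s['grasp_force'])
    print('dp',np.round(R.inv().apply(np.array(p)-s['eef_pos'])/40,2),'rot',np.round((R.inv()*T).as_rotvec(degrees=True)/6,2))
E
python3 -c "
from h import *
to([522,27,122],-0.13)"
```

```text
1.35 [462.9 -64.7 231.3] [ 3.142 -0.    -0.133] F [ 0.6 -1.2 -0.7] op -0.0012923866257561947 gf 0.0
dp [ 1.16 -2.47  2.73] rot [ 0.   -0.   -0.03]
```

>>> play_rows(
  dp=[
    [0.4,-0.85,0.3],
    [0.8,-1.7,0.9],
    [1.16,-2.47,1.6],
    [1.16,-2.47,2.3],
    [1.16,-2.47,2.7],
  ],
  rot=[
    [0,0,0],
    [0,0,0],
    [0,0,0],
    [0,0,0],
    [0,0,0],
  ],
)

```text
clock: 1.77
eef_pos: [520.7, 27.3, 120.1]
tcp_rot: [3.141, 0.003, -0.126]
contact_force: [-1.0, -0.2, 0.5]
opening: -0.004
grasp_force: 0.0
```

```bash
python3 - <<'E'
from h import *
d=snap('wrist','w1'); snap('top','t1')
to([668,7,122],-0.13)
a=load('t1')['color'][130:260,190:350,::-1]
cv2.imwrite('pics/x1.png',np.hstack([cv2.resize(d['color'][:,:,::-1],(400,300)),cv2.resize(a,(370,300),interpolation=cv2.INTER_CUBIC)]))
E
```

```text
1.87 [518.9  25.8 120.2] [ 3.14   0.006 -0.128] F [0.2 0.2 0.9] op -0.0016702445534879562 gf 0.0
dp [ 3.76 -0.01 -0.07] rot [0.01 0.06 0.02]
```

View pics/x1.png

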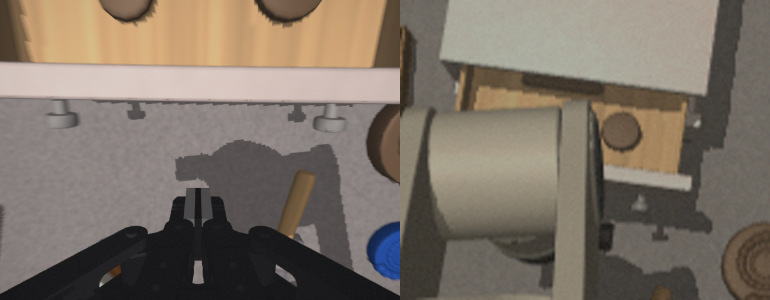

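The wrist view shows the shut fingers (197,190) midway between the knobs at (62,115) and (330,118), square to the face. I push slowly.

>>> play_rows(
  dp=[
    [0.3,0,0],
    [0.6,0,0],
    [0.9,0,0],
    [1.1,0,0],
    [1.3,0,0],
  ],
  rot=[
    [0,0,0],
    [0,0,0],
    [0,0,0],
    [0,0,0],
    [0,0,0],
  ],
)

```text
clock: 2.28
eef_pos: [574.6, 17.9, 124.9]
tcp_rot: [-3.141, -0.002, -0.13]
contact_force: [-2.7, 0.5, 1.7]
opening: -0.004
grasp_force: 0.8
```

>>> play_rows(
  dp=[
    [0.25,0,0],
    [0.5,0,0],
    [0.75,0,0],
    [1.0,0,0],
    [1.25,0,0],
  ],
  rot=[
    [0,0,0],
    [0,0,0],
    [0,0,0],
    [0,0,0],
    [0,0,0],
  ],
)

```text
clock: 2.7
eef_pos: [623.4, 12.0, 123.3]
tcp_rot: [3.141, 0.0, -0.129]
contact_force: [-0.7, -0.6, 1.0]
opening: -0.002
grasp_force: 0.8
```

>>> play_rows(
  dp=[
    [0.15,0,0],
    [0.3,0,0],
    [0.45,0,0],
    [0.55,0,0],
    [0.65,0,0],
  ],
  rot=[
    [0,0,0],
    [0,0,0],
    [0,0,0],
    [0,0,0],
    [0,0,0],
  ],
)

```text
clock: 3.12
eef_pos: [647.4, 8.8, 123.0]
tcp_rot: [3.141, 0.003, -0.129]
contact_force: [-2.7, -1.0, 1.3]
opening: 0.002
grasp_force: 1.4
```

>>> play_rows(
  dp=[
    [0.08,0,0],
    [0.16,0,0],
    [0.24,0,0],
    [0.3,0,0],
    [0.35,0,0],
  ],
  rot=[
    [0,0,0],
    [0,0,0],
    [0,0,0],
    [0,0,0],
    [0,0,0],
  ],
)

```text
clock: 3.53
eef_pos: [650.0, 8.4, 122.8]
tcp_rot: [3.14, 0.026, -0.129]
contact_force: [-57.1, 7.9, 44.7]
opening: 0.003
grasp_force: 29.7
```

>>> play_rows(
  dp=[
    [0.03,0,0],
    [0.06,0,0],
    [0.09,0,0],
    [0.12,0,0],
    [0.15,0,0],
  ],
  rot=[
    [0,0,0],
    [0,0,0],
    [0,0,0],
    [0,0,0],
    [0,0,0],
  ],
)

```text
clock: 3.95
eef_pos: [649.9, 8.4, 122.9]
tcp_rot: [3.14, 0.038, -0.129]
contact_force: [-77.0, 9.7, 60.2]
opening: -0.002
grasp_force: 40.6
```

>>> play_rows(
  dp=[
    [-0.2,0,0],
    [-0.45,0,0],
    [-0.5,0,0],
  ],
  rot=[
    [0,0,0],
    [0,0,0],
    [0,0,0],
  ],
)

```text
clock: 4.2
eef_pos: [647.1, 9.1, 123.4]
tcp_rot: [-3.142, 0.0, -0.129]
contact_force: [1.3, -0.5, -0.2]
opening: 0.002
grasp_force: 0.0
```

>>> play_rows(
  dp=[
    [-0.5,0,0],
    [-1.0,0,0],
    [-1.5,0,0],
    [-2.0,0,0],
    [-2.0,0,0],
  ],
  rot=[
    [0,0,0],
    [0,0,0],
    [0,0,0],
    [0,0,0],
    [0,0,0],
  ],
)

```text
clock: 4.62
eef_pos: [566.4, 19.4, 123.0]
tcp_rot: [3.141, 0.002, -0.129]
contact_force: [0.2, 0.1, -1.5]
opening: 0.001
grasp_force: 0.0
```

```bash
python3 - <<'E'
from h import *
d=snap('wrist','w2'); to([520,25,235],-0.13)
cv2.imwrite('pics/w2s.png',d['color'][:,:,::-1])
E
```

```text
4.67 [568.5  19.2 123.4] [-3.142 -0.    -0.129] F [ 0.1  0.6 -0.2] op 0.0006762111504156811 gf 0.0
dp [-1.22  0.01 -2.79] rot [-0.   -0.    0.01]
```

View pics/w2s.png

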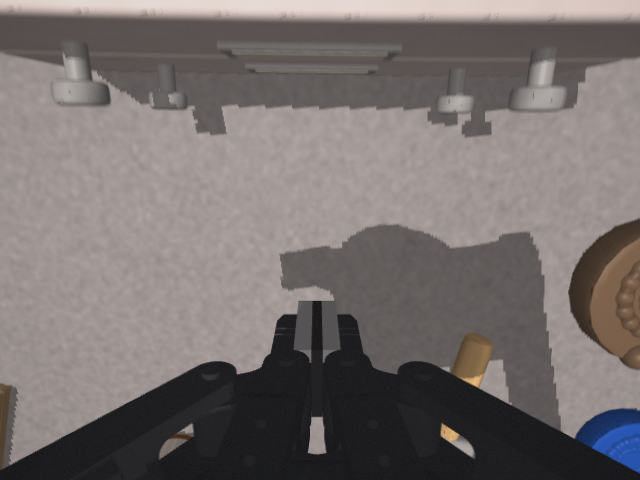

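The drawer front now stands over the shut lower drawer. I'll confirm with the top camera once the arm is clear.

>>> play_rows(
  dp=[
    [-0.3,0,-0.6],
    [-0.6,0,-1.4],
    [-0.9,0,-2.2],
    [-1.2,0.3,-2.8],
    [-1.2,1.2,-2.8],
  ],
  rot=[
    [0,0,0],
    [0,0,0],
    [0,0,0],
    [0,0,0],
    [0,0,0],
  ],
  fingers=1,
)

```text
clock: 5.08
eef_pos: [518.6, -20.2, 240.9]
tcp_rot: [-3.139, -0.009, -0.126]
contact_force: [1.7, -0.1, -0.3]
opening: 0.71
grasp_force: 0.0
```

>>> play_rows(
  dp=[
    [0,1,0],
    [0,2,0],
    [0,3,0],
    [0,4,0],
    [0,5,0],
  ],
  rot=[
    [0,0,0],
    [0,0,0],
    [0,0,0],
    [0,0,0],
    [0,0,0],
  ],
)

```text
clock: 5.5
eef_pos: [490.6, -223.5, 236.0]
tcp_rot: [3.141, -0.003, -0.129]
contact_force: [0.3, 0.8, 0.3]
opening: 1.0
grasp_force: 0.0
```

```bash
python3 -c "
from h import *
to([511.5,-368.5,215],-0.644)"
```

```text
5.5 [ 490.6 -223.5  236. ] [ 3.141e+00 -3.000e-03 -1.290e-01] F [0.3 0.8 0.3] op 1.0002602732549153 gf 0.0
dp [0.98 3.53 0.53] rot [ 0.   -0.03  4.92]
```

>>> play_rows(
  dp=[
    [0.2,0.7,0],
    [0.4,1.4,0],
    [0.6,2.1,0],
    [0.8,2.9,0.2],
    [0.98,3.53,0.5],
  ],
  rot=[
    [0,0,1],
    [0,0,2],
    [0,0,3],
    [0,0,4],
    [0,0,4.92],
  ],
)

```text
clock: 5.92
eef_pos: [512.2, -369.9, 216.6]
tcp_rot: [3.141, -0.005, -0.65]
contact_force: [0.9, -0.3, 0.9]
opening: 0.997
grasp_force: 0.0
```

>>> play_rows(
  dp=[
    [0,0,0],
    [0,0,0],
  ],
  rot=[
    [0,0,0],
    [0,0,0],
  ],
)

```text
clock: 6.08
eef_pos: [510.7, -367.6, 214.4]
tcp_rot: [-3.142, 0.0, -0.646]
contact_force: [-0.7, -0.2, -0.0]
opening: 1.002
grasp_force: 0.0
```

```bash
python3 - <<'E'
from h import *
d=snap('wrist','w3'); t=snap('top','t2'); to([511.5,-368.5,70],-0.644)
print(proj(d,[[511.5,-368.5,95]]+[[511.5+s*77*np.cos(.644),-368.5-s*77*np.sin(.644),95] for s in(-1,1)]))
a=cv2.resize(t['color'][130:260,190:350,::-1],(380,309),interpolation=cv2.INTER_CUBIC)
b=cv2.resize(d['color'][:,:,::-1],(412,309),interpolation=cv2.INTER_AREA)
cv2.imwrite('pics/x3.png',np.hstack([b,a]))
E
```

```text
6.18 [ 510.7 -365.8  215.4] [-3.141 -0.    -0.643] F [ 0.6 -0.4 -0.4] op 0.9973224717440694 gf 0.0
dp [0.06 0.04 3.64] rot [-0.   -0.    0.01]
[[316.5118593  233.26263856]
 [316.71864154 340.83061466]
 [316.26798947 106.5076439 ]]
```

View pics/x3.png

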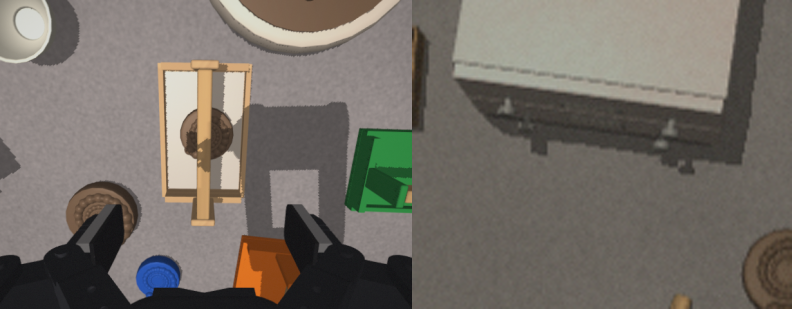

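The wrist view shows the bar at column ~204 (317 full size), from row 66 to 220, centred under the gripper as predicted. The top view shows the drawer flush, with only a thin seam left. I go down and grip.

>>> play_rows(
  dp=[
    [0.02,0.02,0.8],
    [0.02,0.04,1.7],
    [0.02,0.04,2.6],
    [0.02,0.04,3.3],
    [0.02,0.04,3.78],
  ],
  rot=[
    [0,0,0],
    [0,0,0],
    [0,0,0],
    [0,0,0],
    [0,0,0],
  ],
)

```text
clock: 6.6
eef_pos: [509.4, -365.8, 62.1]
tcp_rot: [-3.141, 0.002, -0.642]
contact_force: [-1.4, -0.5, 0.5]
opening: 1.004
grasp_force: 0.0
```

>>> play_rows(
  dp=[
    [0,0,0],
    [0,0,0],
    [0,0,0],
    [0,0,0],
    [0,0,0],
  ],
  rot=[
    [0,0,0],
    [0,0,0],
    [0,0,0],
    [0,0,0],
    [0,0,0],
  ],
  fingers=0,
  grip_force=60,
)

```text
clock: 7.02
eef_pos: [510.9, -368.1, 66.0]
tcp_rot: [-3.142, -0.003, -0.644]
contact_force: [-0.1, -0.3, -1.1]
opening: 0.299
grasp_force: 0.0
```

>>> play_rows(
  dp=[
    [0,0,0],
    [0,0,0],
    [0,0,0],
    [0,0,0],
    [0,0,0],
  ],
  rot=[
    [0,0,0],
    [0,0,0],
    [0,0,0],
    [0,0,0],
    [0,0,0],
  ],
)

```text
clock: 7.43
eef_pos: [510.6, -367.8, 65.7]
tcp_rot: [-3.141, -0.002, -0.645]
contact_force: [0.2, 2.1, 6.7]
opening: 0.156
grasp_force: 58.8
```

>>> play_rows(
  dp=[
    [0,0,-0.05],
    [0,0,-0.15],
    [0,0,-0.3],
    [0,0,-0.5],
    [0,0,-0.7],
  ],
  rot=[
    [0,0,0],
    [0,0,0],
    [0,0,0],
    [0,0,0],
    [0,0,0],
  ],
)

```text
clock: 7.85
eef_pos: [509.5, -367.4, 92.6]
tcp_rot: [3.142, 0.001, -0.644]
contact_force: [-0.7, -0.5, -4.9]
opening: 0.151
grasp_force: 58.6
```

>>> play_rows(
  dp=[
    [0,0,-0.2],
    [0,0,-0.4],
    [0,0,-0.6],
    [0,0,-0.8],
    [0,0,-1.0],
  ],
  rot=[
    [0,0,0],
    [0,0,0],
    [0,0,0],
    [0,0,0],
    [0,0,0],
  ],
)

```text
clock: 8.27
eef_pos: [509.8, -367.5, 133.0]
tcp_rot: [-3.142, -0.0, -0.644]
contact_force: [0.2, 0.2, -5.6]
opening: 0.151
grasp_force: 58.6
```

>>> play_rows(
  dp=[
    [0,0,-0.2],
    [0,0,-0.4],
    [0,0,-0.6],
    [0,0,-0.8],
    [0,0,-1.0],
  ],
  rot=[
    [0,0,0],
    [0,0,0],
    [0,0,0],
    [0,0,0],
    [0,0,0],
  ],
)

```text
clock: 8.68
eef_pos: [509.7, -367.5, 172.9]
tcp_rot: [3.142, 0.0, -0.644]
contact_force: [-0.1, -0.8, -5.0]
opening: 0.152
grasp_force: 58.6
```

>>> play_rows(
  dp=[
    [0,0,-0.2],
    [0,0,-0.4],
    [0,0,-0.55],
    [0,0,-0.65],
    [0,0,-0.7],
  ],
  rot=[
    [0,0,0],
    [0,0,0],
    [0,0,0],
    [0,0,0],
    [0,0,0],
  ],
)

```text
clock: 9.1
eef_pos: [510.0, -367.6, 200.9]
tcp_rot: [-3.142, -0.001, -0.644]
contact_force: [0.1, -0.3, -4.3]
opening: 0.157
grasp_force: 58.6
```

>>> play_rows(
  dp=[
    [0,0,0],
    [0,0,0],
    [0,0,0],
    [0,0,0],
    [0,0,0],
  ],
  rot=[
    [0,0,0],
    [0,0,0],
    [0,0,0],
    [0,0,0],
    [0,0,0],
  ],
)

```text
clock: 9.52
eef_pos: [509.6, -367.4, 199.7]
tcp_rot: [3.142, 0.001, -0.644]
contact_force: [-0.9, 0.6, -5.1]
opening: 0.15
grasp_force: 58.6
```

```bash
python3 - <<'E'
from h import *
t=snap('top','t4'); d=snap('scene','s4'); w=snap('wrist','w4'); to([511,-368,205],-0.644)
p=proj(d,[[511,-368,220]])[0].astype(int); print(p)
x,y=np.clip(p,[90,75],[550,405])
c=cv2.resize(d['color'][y-75:y+75,x-90:x+90,::-1],(400,333),interpolation=cv2.INTER_CUBIC)
b=cv2.resize(w['color'][:,:,::-1],(400,333),interpolation=cv2.INTER_AREA)
cv2.imwrite('pics/x4.png',np.hstack([b,c]))
E
```

```text
9.67 [ 509.7 -367.5  199.9] [-3.142  0.    -0.644] F [ 0.2 -0.3 -5.5] op 0.15298862722149686 gf 58.57832729816437
dp [ 0.03 -0.01 -0.13] rot [-0.  0. -0.]
[222 184]
```

View pics/x4.png

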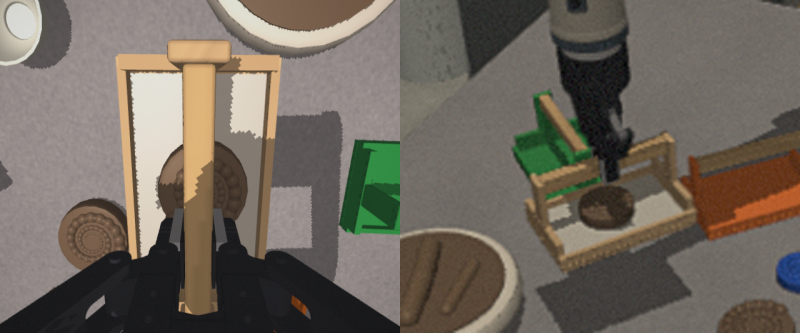

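The carrier hangs level in the gripper, about 130 mm above the bench. The ammonite (202,185 left, 606,207 right) lies flat on its floor.

```bash
python3 -c "
from h import *
print(r.sign_off())"
```

```text
the job is handed in; nothing more can be done
None
```

The job is handed in, with no verdict returned: the drawer was pushed against its hard stop and looked flush with the cabinet afterwards. The ammonite's carrier is held level and still, about 130 mm above the bench, with the ammonite lying in it.

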